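# Fit the wheel, washer and D-bore knob to a sharpening spindle and hold it pressed

### The job

Put the sharpening spindle together: lay the brick-red grinding wheel flat on the flange round the shaft, lay the brass washer flat on the wheel, then turn the black knob until its pointer matches the index line on the housing and push it down over the D-shaft onto the washer. Keep pressing so that the sprung flange under the stack is pushed right down, and finish like that, with the fingers still pressing the knob down, for someone else to fit the set screw: do not let go at the end. Leave the other things on the bench where they are.

Things in the scene. Friction and masses are not known exactly. Their poses are not given: they have to be found in the camera images.
- spindle: Sharpening spindle, fixed to the bench: green motor housing 130 (its x) x 110 (its y) x 39 mm high. Origin on the bench, under the shaft's axis, which is the middle of the housing. A white index line on its top, on its own -x side (where the red switch is), points from the shaft to that side and lies next to the shaft's flat.
- flange (a joint): Round aluminium flange round the shaft, 46 mm in diameter, 8 mm thick, sprung. 0 = up: its top 50 mm above the bench, 38 mm below the top of the shaft. 0.008 = pressed right down, 8 mm lower, at a stop. The spring holds 6 N before it yields and 10 N at the stop; released, it comes up again.
- flange_top (a point): Centre of the flange's upper face, on the shaft's axis; moves down with the flange. Its axes are the spindle's.
- shaft_tip (a point): Centre of the top end of the steel D-shaft that stands up from the housing: 16 mm in diameter, top 88 mm above the bench, with one flat, 4.5 mm from the axis, that faces the housing's own -x side (index line).
- wheel: Grinding wheel: flat brick-red ring, 56 mm outside diameter, 10 mm thick, 22 mm hole, 60 g; origin in the centre of its underside, z up. Lies flat on the bench.
- washer: Brass clamping washer: flat ring, 48 mm outside diameter, 8 mm thick, 22 mm hole, 60 g; origin in the centre of its underside, z up. Lies flat on the bench.
- knob: Black round hand knob, 40 mm high, about 60 g, standing bore down: skirt 52 mm wide and 9 mm high, above it a fluted grip 38 mm wide. Origin in the centre of its underside, z up. Bore 18 mm wide, 28 mm deep, key flat 5.8 mm from the axis on its own -x side, where the white pointer on top points. Slides on only with its x axis along the spindle's x within about 8 degrees.
- tape_measure: Bystander: yellow tape measure, 40x75x68 mm, lying loose on the bench; origin at the middle of its underside.
- hex_keys: Bystander: orange folding hex-key set, 19x101x26 mm, lying loose on the bench; origin at the middle of its underside.
- marker: Bystander: red and white marker pen, 17x135x16 mm, lying loose on the bench; origin at the middle of its underside.
Not all that is in view belongs to the job. Of the things that look like the wheel, take the one that is farthest to the robot's left at the start. Leave any purple look-alike of the washer alone.

How it is judged (in metres and radians):
On the way, in this order (a step that is already met when the one before it is completed fails the run):
1. the wheel lies flat on the flange, round the shaft (z of wheel in the frame of flange_top between -0.003 and 0.003 m and horizontal distance between wheel and flange_top below 0.006 m and angle between wheel's own z axis and vertical below 0.1 rad), for 0.2 s.
2. the washer lies flat on the wheel, round the shaft (all of step 1 and z of washer in the frame of flange_top between 0.007 and 0.013 m and horizontal distance between washer and flange_top below 0.006 m and angle between washer's own z axis and vertical below 0.1 rad), for 0.2 s.
3. the knob is on the D-shaft, against the washer, and the fingers press the stack and flange down (all of step 2 and z of knob in the frame of flange_top between 0.015 and 0.021 m and horizontal distance between knob and flange_top below 0.0035 m and angle between knob's own z axis and vertical below 0.1 rad and angle between the x axis of knob and the x axis of spindle, either way round below 0.35 rad and value of joint flange above 0.005 m and contact force between the fingers and knob above 3 N), for 0.3 s.
At the end, for the whole second after the job is handed in: Wheel flat on the flange, washer flat on the wheel (both within 6 mm of the shaft axis, gaps under 3 mm); knob keyed on the shaft and on the washer within 3 mm; flange pressed down by at least 5 of its 8 mm; the fingers still bear on the knob with over 3 N (all of step 3); the arm keeps its last pose, push and grip.
It fails at once if the tape measure is pushed more than 30 mm from its place (distance of tape_measure from where it was at the start of the episode above 0.03 m).
It fails at once if the hex key set is pushed more than 30 mm from its place (distance of hex_keys from where it was at the start of the episode above 0.03 m).
It fails at once if the marker is pushed more than 30 mm from its place (distance of marker from where it was at the start of the episode above 0.03 m).
It also fails if it takes over 72 s, if anything falls off the work surface, if the arm or the gripper's body presses on something with over 40 N, if the wrist force passes 120 N, or if a joint passes its speed limit or range.

### The arm

A 6-joint arm with a two-finger parallel gripper is mounted at the origin on a cart in front of the work surface, level with it; the furniture and walls round the work are solid. World frame = base frame: x ahead of the robot, y to its left, z up, the work surface at z = 0. Lengths are in mm, angles in rad, forces in N, time in s.
With the tool pointing down it reaches from about 275 to 750 mm from the base axis. Payload 10.2 kg.
Tool frame: the origin (TCP) lies at the centre of the arm's flange, where the gripper is bolted on; the fingertips stand 173 mm ahead of it and the grasp point (between the pads) lies 155 mm ahead of it; z points along the fingers, y is the line along which they close (so a half turn about z gives the same grasp; the last joint's range is limited). The gripper opens to 85 mm and grips with 20 to 120 N. Pads are 22 mm wide; open, the fingers measure 114 mm over their backs; the gripper's body (76 mm by 85 mm) begins 54 mm behind the grasp point. The pads swing forward as they close: fully open they stand 13 mm farther back than shut.
Start: joints at [1.049, 0.313, 1.498, -0, 1.331, -0.223], TCP at [154.56, 501.741, 404.694] pointing down, gripper open.
Joint ranges: [-2.94, 2.94], [-0.97, 2.17], [0.19, 2.56], [-1.23, 4.37], [0.02, 3.11], [-2.88, 2.88]. Speed limits (rad/s): [2.39, 2.39, 3.01, 3.14, 3.14, 3.14].

### API

Orientations are given as a unit quaternion [w, x, y, z].
In Python, from rig import status, capture, camera_info, ticket gives the robot as it stands.
- The arm moves only by the shell command python3 -m crank 'ROWS' [FORCE]. ROWS is JSON, a list of rows, each a list of 7 numbers: the shift along the tool's x, y, z as a fraction of full scale, then the turn, a rotation vector about the tool's x, y, z as a fraction of full scale, then the closure, from 0 (fully open) to 1 (shut). A call has 1 to 12 rows; each row is the pose to reach, as a shift and turn from the pose commanded when the call began, along the tool's axes at that moment; what a row does not reach only later rows make up. Full scale, the value 1, is 0.1 m for a shift and 45 degrees for a turn. A row lasts 1/10 s, in which the tool goes at most 50 mm and 8.59 degrees, less where a joint would pass 70% of its speed; a pose out of reach is approached as far as the arm can. A call with a number of a shift or a turn outside -1 to 1 is refused whole. A call with a gripper value outside its range is refused whole. The fingers move at their own pace and stop on an object; FORCE is the grip in N (left out, the last holds). Time passes only in rows, so rows that repeat a pose let the fingers close. It gives the time, the measured TCP pose, the force, the opening and the grip force at its end, in the units of the state.
- status.sense(): the state, without advancing time (a new reading comes with each control period).
- capture(name): name is "scene" or "side" or "wrist"; returns (picture, depth): 400x640x3 uint8, red, green, blue; 400x640 float32, mm along the optical axis (not along the pixel's ray), 0 where there is no reading.
- camera_info(name): a dict with "K" (3x3 intrinsics, pixels), "camera_from_world" (4x4, takes a point from world to camera coordinates). Camera axes: x right, y up, looking along -z (the intrinsics and any distortion apply to the point x, -y, -z); pixel columns grow to the right and rows downward; lengths in mm; the calibration is good to about 2 mm. A picture is of the moment at which its call begins: read the wrist's pose just before it. camera_info takes no time and is no camera call; for the wrist camera it gives the pose at the moment of the call.
- ticket.finish_job(): hands the job in; it is judged then, once.
The state is a dict: "time_s": time; "joints": joint angles; "dq": joint speeds; "tau": joint torques, N m; "eef_pos": TCP position; "ee_rot": TCP orientation; "force": force on the tool from outside, world axes, zero at the start; "wrist_torque": the same for the moment, N m; "grip_width": opening from 0.0 (shut) to 1.0 (fully open); "grip_force": force on a finger pad.
Only numpy, scipy, OpenCV 4.12 (cv2) and the standard library are available. Lean on these libraries where they do the work, as an engineer would, in place of code of your own. Each camera call takes 0.05 s, during which the arm holds its last target. There are 200 camera calls.

## Working session

There is one attempt and no reset: what is moved stays moved. The work goes in short steps, Python scripts to look and compute and a shell command to move; the robot and the scene stay as the last step left them, time stands still between calls to the robot, and variables do not carry over. Pictures are saved under pics/ and viewed, at most 10 in all, crops included, and the job is handed in when it is done.

```bash
mkdir -p pics; ls; python3 - <<'E'
from rig import status,capture,camera_info
import cv2,numpy as np,json
s=status.sense();print(s)
for n in("scene","side"):
    p,d=capture(n);cv2.imwrite(f"pics/{n}0.png",p[:,:,::-1]);np.savez(f"{n}0.npz",p=p,d=d)
    c=camera_info(n);print(n,c)
E
```

```text
pics
{'time_s': 0.0, 'joints': array([ 1.04861986e+00,  3.13456011e-01,  1.49845355e+00,  1.04450446e-07,
        1.33099256e+00, -2.23403905e-01]), 'dq': array([-0.00024823, -0.00169468,  0.00087121,  0.0010336 , -0.00167671,
       -0.00040654]), 'tau': array([ 7.09784690e-04, -4.12262928e+01, -2.59747428e+01, -8.44736428e-05,
        4.07206520e-03,  2.18090906e-05]), 'eef_pos': array([154.52560995, 501.70219   , 404.12565068]), 'ee_rot': array([-2.38512976e-04,  1.48831258e-01,  9.88862391e-01, -6.09748887e-04]), 'force': array([-0.21252521,  0.43857825, -0.0107906 ]), 'wrist_torque': array([-0.00983202, -0.05056637, -0.0072909 ]), 'grip_force': 0.0, 'grip_width': 0.9983173867045804}
scene {'K': array([[365.66443658,   0.        , 317.10040258],
       [  0.        , 365.66443658, 195.94333385],
       [  0.        ,   0.        ,   1.        ]]), 'camera_from_world': array([[-9.05332498e-01, -4.24656758e-01, -6.30131636e-03,
         5.03790457e+02],
       [ 2.03638737e-01, -4.47065287e-01,  8.71013142e-01,
        -1.87883081e+02],
       [-3.72698717e-01,  7.87273311e-01,  4.91219299e-01,
        -7.08349418e+02],
       [ 0.00000000e+00,  0.00000000e+00,  0.00000000e+00,
         1.00000000e+00]])}
side {'K': array([[507.23306551,   0.        , 315.3556996 ],
       [  0.        , 507.23306551, 202.63881483],
       [  0.        ,   0.        ,   1.        ]]), 'camera_from_world': array([[ 8.97451008e-01, -4.40755536e-01,  1.77832772e-02,
        -5.20796920e+02],
       [ 2.07357883e-01,  4.57111213e-01,  8.64900022e-01,
        -1.76097178e+02],
       [-3.89338408e-01, -7.72517894e-01,  5.01629054e-01,
        -1.06890117e+03],
       [ 0.00000000e+00,  0.00000000e+00,  0.00000000e+00,
         1.00000000e+00]])}
```

View pics/scene0.png

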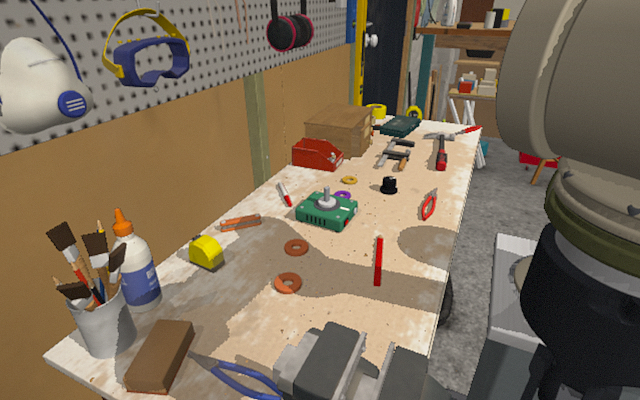

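View pics/side0.png

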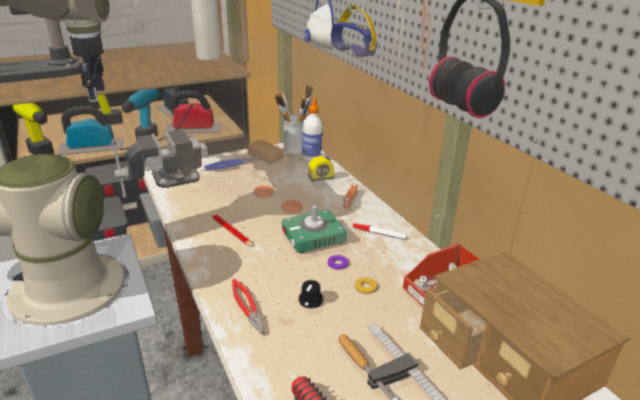

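The scene view shows the wheels at (297,247) and (288,283), brass washer at (349,180), purple one at (343,195), knob at (389,185) and housing at (327,210). I'll compute coarse positions by casting rays.

```bash
cat > h.py <<'E'
import numpy as np,cv2
from rig import status,capture,camera_info
from scipy.spatial.transform import Rotation as R
def ray(c,uv,z):
    K=c["K"];T=c["camera_from_world"];uv=np.atleast_2d(np.float64(uv))
    d=np.c_[(uv[:,0]-K[0,2])/K[0,0],-(uv[:,1]-K[1,2])/K[1,1],-np.ones(len(uv))]@T[:3,:3]
    o=-T[:3,:3].T@T[:3,3]
    return o+d*((z-o[2])/d[:,2])[:,None]
def proj(c,P):
    T=c["camera_from_world"];q=T[:3,:3]@np.float64(P)+T[:3,3];K=c["K"]
    return K[0,0]*q[0]/-q[2]+K[0,2],K[1,1]*q[1]/q[2]+K[1,2]
def blobs(p,lo,hi,amin=40):
    h=cv2.cvtColor(p,cv2.COLOR_RGB2HSV);m=cv2.inRange(h,np.array(lo),np.array(hi))
    cs,_=cv2.findContours(m,cv2.RETR_EXTERNAL,cv2.CHAIN_APPROX_NONE)
    return [c[:,0,:] for c in cs if cv2.contourArea(c)>amin],m
def circ(c,cont,z):
    """min circle of the contour (convex) cast on plane z"""
    P=ray(c,cont,z)[:,:2].astype(np.float32);(x,y),r=cv2.minEnclosingCircle(P);return x,y,r
def goal(dx,dy,dz):
    "world shift -> tool-frame units from the measured orientation"
    q=status.sense()["ee_rot"];return (R.from_quat(np.r_[q[1:],q[0]]).inv().apply([dx,dy,dz])/100).round(3)
E
python3 - <<'E'
from h import *
for n,pts in (("scene",dict(wA=(297,247,10),wB=(288,283,10),washer=(349,180,8),purple=(343,195,8),knob=(389,179,40),shaft=(327,189,88),tape=(206,250,30),hexk=(240,222,10),marker=(284,195,8))),
              ("side",dict(wA=(292,206,10),wB=(263,191,10),washer=(367,285,8),purple=(338,262,8),knob=(311,284,40),shaft=(315,209,88),tape=(320,168,30),hexk=(350,194,10),marker=(380,231,8)))):
    c=camera_info(n)
    for k,v in pts.items(): print(n,k,ray(c,v[:2],v[2])[0].round())
E
```

```text
scene wA [555. 109.  10.]
scene wB [517. 220.  10.]
scene washer [ 568. -255.    8.]
scene purple [ 550. -160.    8.]
scene knob [ 445. -249.   40.]
scene shaft [547. -38.  88.]
scene tape [715. 223.  30.]
scene hexk [733.  79.  10.]
scene marker [703. -91.   8.]
side wA [557.  94.  10.]
side wB [516. 203.  10.]
side washer [ 569. -271.    8.]
side purple [ 552. -174.    8.]
side knob [ 445. -253.   40.]
side shaft [547. -62.  88.]
side tape [709. 232.  30.]
side hexk [731.  88.  10.]
side marker [ 707. -105.    8.]
```

```bash
python3 -m crank '[[-0.48,-0.37,0,0,0,-0.19,0],[-0.96,-0.75,0,0,0,-0.38,0],[-0.96,-0.75,0,0,0,-0.38,0],[-0.96,-0.75,0,0,0,-0.38,0]]' 40
python3 -m crank '[[-0.5,-0.5,0,0,0,0,0],[-1,-0.95,0,0,0,0,0],[-1,-0.95,0,0,0,0,0]]'
python3 -m crank '[[-0.5,-0.45,0,0,0,0,0],[-1,-0.95,0,0,0,0,0],[-1,-0.95,0,0,0,0,0]]'
python3 - <<'E'
from h import *
s=status.sense();print(s["time_s"],s["eef_pos"],s["ee_rot"])
c=camera_info("wrist");T=c["camera_from_world"];print(c["K"],-T[:3,:3].T@T[:3,3],T[:3,:3].round(3))
E
```

```text
time_s: 0.5
eef_pos: [225.6, 399.8, 404.6]
ee_rot: [-0.0, 0.002, 1.0, -0.0]
force: [0.1, 1.2, 0.1]
grip_width: 1.0
grip_force: 0.0
time_s: 0.8
eef_pos: [325.3, 305.7, 404.6]
ee_rot: [-0.0, 0.0, 1.0, -0.0]
force: [0.2, 0.2, 0.8]
grip_width: 0.995
grip_force: 0.0
time_s: 1.1
eef_pos: [425.7, 210.3, 404.5]
ee_rot: [-0.0, 0.001, 1.0, 0.0]
force: [0.8, 1.1, -0.1]
grip_width: 1.001
grip_force: 0.0
1.1 [425.68233426 210.2673613  404.50510146] [-7.52761984e-05  8.07493730e-04  9.99999671e-01  1.11767062e-05]
[[328.09912273   0.         326.20222835]
 [  0.         328.09912273 202.80557332]
 [  0.           0.           1.        ]] [343.10609055 210.8146163  373.59982468] [[ 0.003  1.    -0.001]
 [-0.948  0.003 -0.318]
 [-0.318  0.002  0.948]]
```

```bash
python3 - <<'E'
from h import *
c=camera_info("wrist");p,d=capture("wrist");cv2.imwrite("pics/w1.png",p[:,:,::-1])
bs,m=blobs(p,(0,110,60),(14,255,255))
h=cv2.cvtColor(p,cv2.COLOR_RGB2HSV)
for b in bs: print(b.mean(0),cv2.contourArea(b),circ(c,b,10),h[b[:,1],b[:,0]].mean(0))
E
```

```text
[238.15555556 382.95555556] 116.5 (737.2108764648438, 80.23880767822266, 18.746315002441406) [  9.86666667 153.42222222  77.88888889]
[235.38709677 368.87096774] 261.5 (711.2531127929688, 81.6353759765625, 39.954715728759766) [ 10.51612903 136.31182796  94.13978495]
[507.66901408 288.72535211] 138.0 (581.547607421875, 441.4779357910156, 44.255958557128906) [ 11.95774648 132.27464789 117.51408451]
[243.86885246 271.98360656] 1209.0 (557.370849609375, 104.88172912597656, 29.310365676879883) [ 10.2704918  138.01639344 135.78688525]
[329.02459016 244.40983607] 1428.0 (518.9694213867188, 214.1103973388672, 28.376476287841797) [ 10.54918033 129.43442623 135.6147541 ]
[129.28571429 222.54285714] 69.5 (489.1881103515625, -24.655113220214844, 10.292245864868164) [  3.77142857 152.97142857 122.51428571]
[197.70934256 125.35986159] 1811.5 (376.05914306640625, 69.26533508300781, 78.04762268066406) [  5.46020761 138.47404844 154.75778547]
```

View pics/w1.png

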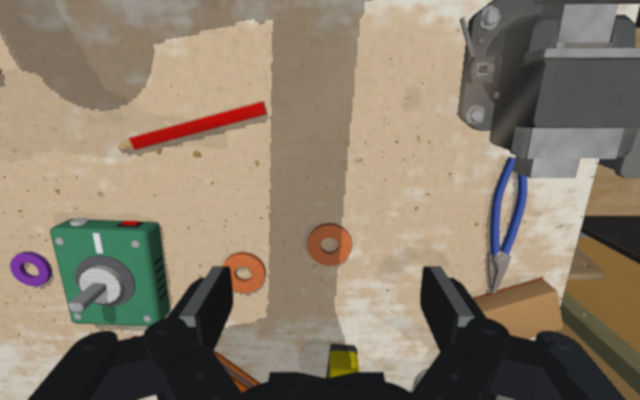

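The wheel I want (left-most) is at (329,244), about (519,214) in world. The index line and switch point to −x, so the spindle's yaw is small. I'll move in and measure again from closer.

```bash
python3 -m crank '[[-0.5,0.04,0.5,0,0,0,0],[-0.93,0.04,1,0,0,0,0],[-0.93,0.04,1,0,0,0,0],[-0.93,0.04,1,0,0,0,0]]'
python3 - <<'E'
from h import *
s=status.sense();print(s["eef_pos"],s["ee_rot"])
c=camera_info("wrist");p,d=capture("wrist")
bs,m=blobs(p,(0,90,60),(16,255,255),500)
for b in bs: print(b.mean(0),cv2.contourArea(b),circ(c,b,10),circ(c,b,5))
E
```

```text
time_s: 1.55
eef_pos: [518.4, 215.8, 299.9]
ee_rot: [-0.004, 0.001, 1.0, -0.001]
force: [-0.6, -0.3, 0.4]
grip_width: 0.999
grip_force: 0.0
[518.37491978 215.82368166 299.89273653] [-3.58668495e-03  8.14080754e-04  9.99993029e-01 -6.44656153e-04]
[ 38.32967033 353.56043956] 638.5 (676.7843627929688, -67.0741195678711, 31.261093139648438) (681.4306030273438, -72.53375244140625, 31.86328125)
[579.68684211 301.27368421] 8782.0 (626.07275390625, 446.3756408691406, 70.81118774414062) (629.7421875, 450.8065185546875, 72.17521667480469)
[200.26815642 242.78212291] 3004.5 (558.0669555664062, 106.44920349121094, 29.765512466430664) (560.4261474609375, 104.33197784423828, 30.338817596435547)
[324.41176471 200.48128342] 3307.5 (519.3654174804688, 214.3430938720703, 28.687578201293945) (520.9791259765625, 214.30419921875, 29.24013328552246)
[101.92225201  17.4155496 ] 3465.5 (382.6227111816406, 59.212188720703125, 66.65673065185547) (381.6025390625, 56.185184478759766, 67.94072723388672)
```

```bash
python3 -m crank '[[-0.01,-0.01,0.5,0,0,0,0],[-0.01,-0.01,1,0,0,0,0],[-0.01,-0.01,1,0,0,0,0]]'
python3 -m crank '[[0,0,0.2,0,0,0,0],[0,0,0.31,0,0,0,0],[0,0,0.31,0,0,0,0],[0,0,0.31,0,0,0,0]]'
python3 -m crank '[[0,0,0,0,0,0,0.5],[0,0,0,0,0,0,0.5],[0,0,0,0,0,0,0.5],[0,0,0,0,0,0,0.5],[0,0,0,0,0,0,0.5],[0,0,0,0,0,0,0.5]]' 40
```

```text
time_s: 1.9
eef_pos: [516.1, 215.0, 200.7]
ee_rot: [-0.005, -0.0, 1.0, -0.001]
force: [-0.4, 0.1, -0.3]
grip_width: 1.002
grip_force: 0.0
time_s: 2.3
eef_pos: [518.5, 215.0, 175.5]
ee_rot: [0.001, 0.0, 1.0, 0.0]
force: [0.5, -0.4, 0.1]
grip_width: 1.0
grip_force: 0.0
time_s: 2.9
eef_pos: [518.4, 214.8, 175.2]
ee_rot: [0.001, 0.0, 1.0, 0.0]
force: [-4.1, -0.5, 11.4]
grip_width: 0.625
grip_force: 39.7
```

```bash
python3 -m crank '[[0,0,-0.1,0,0,0,0.5],[0,0,-0.4,0,0,0,0.5],[0,0,-0.8,0,0,0,0.5],[0,0,-0.8,0,0,0,0.5],[0,0,-0.8,0,0,0,0.5]]'
python3 - <<'E'
from h import *
s=status.sense();print(s["eef_pos"],s["ee_rot"])
c=camera_info("wrist");p,d=capture("wrist");cv2.imwrite("pics/w2.png",p[:,:,::-1])
bs,m=blobs(p,(0,90,60),(16,255,255),500)
for b in bs: print(b.mean(0),cv2.contourArea(b),circ(c,b,s["eef_pos"][2]-165))
E
```

```text
time_s: 3.4
eef_pos: [518.1, 214.7, 254.5]
ee_rot: [0.001, 0.0, 1.0, 0.0]
force: [-0.7, -0.2, -0.5]
grip_width: 0.621
grip_force: 42.2
[518.11915176 214.6964359  254.54236833] [7.91542373e-04 1.72664299e-04 9.99999662e-01 1.37151384e-04]
[598.0148368 338.2611276] 7912.5 (558.6149291992188, 350.0718078613281, 37.80770492553711)
[178.59808612 266.1722488 ] 4229.5 (511.9141540527344, 146.83680725097656, 18.905834197998047)
[326.20504732 275.64037855] 9715.5 (518.0567626953125, 214.76187133789062, 28.905115127563477)
[34.59459459  6.96756757] 974.5 (408.2565612792969, 111.792236328125, 16.03712272644043)
```

View pics/w2.png

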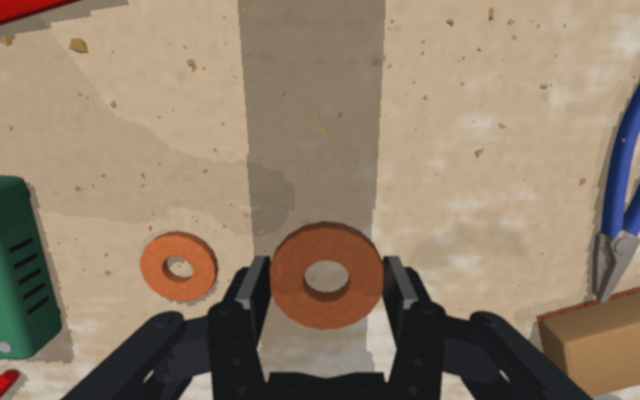

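The wheel is held level and centred, at (326,275) in the image. Next I'll put the camera straight above the spindle.

```bash
python3 -m crank '[[-0.2,-0.5,-0.5,0,0,0,0.5],[-0.4,-0.9,-0.95,0,0,0,0.5],[-0.4,-0.9,-0.95,0,0,0,0.5]]'
python3 -m crank '[[-0.2,-0.5,0,0,0,0,0.5],[-0.4,-0.9,0,0,0,0,0.5],[-0.4,-0.9,0,0,0,0,0.5]]'
python3 -m crank '[[-0.15,-0.5,0,0,0,0,0.5],[-0.25,-0.85,0,0,0,0,0.5],[-0.25,-0.85,0,0,0,0,0.5],[-0.25,-0.85,0,0,0,0,0.5],[-0.25,-0.85,0,0,0,0,0.5]]'
python3 - <<'E'
from h import *
s=status.sense();print(s["eef_pos"],s["ee_rot"])
c=camera_info("wrist");p,d=capture("wrist");cv2.imwrite("pics/w3.png",p[:,:,::-1]);np.savez("w3.npz",p=p,d=d,K=c["K"],T=c["camera_from_world"])
bs,m=blobs(p,(60,80,30),(90,255,255),3000)
for b in bs:
    P=ray(c,b,39)[:,:2].astype(np.float32);print(b.mean(0),cv2.minAreaRect(P))
for z in(39,50,88):print(z,proj(c,(547,-50,z)))
E
```

```text
time_s: 3.75
eef_pos: [558.7, 123.0, 349.4]
ee_rot: [-0.0, 0.0, 1.0, -0.0]
force: [0.4, 0.4, -1.2]
grip_width: 0.624
grip_force: 42.4
time_s: 4.05
eef_pos: [599.6, 29.8, 346.9]
ee_rot: [-0.001, 0.003, 1.0, -0.0]
force: [-0.1, 1.2, -1.2]
grip_width: 0.625
grip_force: 42.4
time_s: 4.55
eef_pos: [622.9, -49.3, 347.9]
ee_rot: [-0.001, -0.0, 1.0, 0.0]
force: [0.6, 0.2, -0.5]
grip_width: 0.62
grip_force: 42.4
[622.901946   -49.26598198 347.94634362] [-7.61994538e-04 -3.19374574e-04  9.99999597e-01  3.50392287e-04]
[327.35587189  97.94483986] ((550.4576416015625, -47.90834426879883), (105.48188781738281, 125.8070068359375), 87.74649810791016)
39 (np.float64(324.8410634166662), np.float64(102.05492467496904))
50 (np.float64(324.78460300633753), np.float64(102.41164810357178))
88 (np.float64(324.5482541530774), np.float64(103.90492760314477))
```

View pics/w3.png

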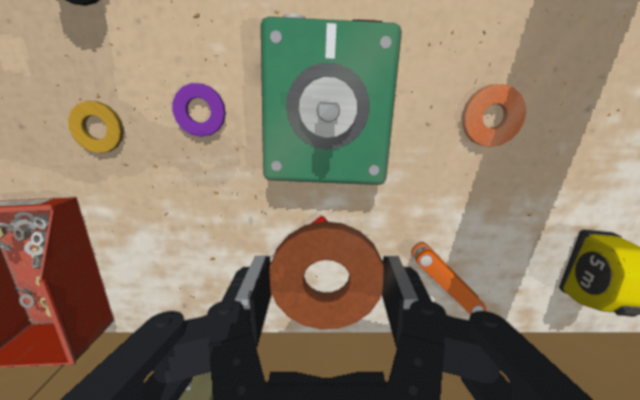

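The spindle is straight below the camera: flange disc at (328,106), shaft tip at (328,110) and index line at (330,40). Next, precise numbers from those.

```bash
python3 - <<'E'
from h import *
f=np.load("w3.npz");c=dict(K=f["K"],camera_from_world=f["T"]);p=f["p"]
hsv=cv2.cvtColor(p,cv2.COLOR_RGB2HSV)
print(hsv[105,280:376:3].tolist())
m=((hsv[...,1]<60)&(hsv[...,2]>125)).astype(np.uint8)*255
roi=np.zeros_like(m);roi[15:185,262:400]=1;m*=roi
cs,_=cv2.findContours(m,cv2.RETR_EXTERNAL,cv2.CHAIN_APPROX_NONE)
for k in cs:
    if cv2.contourArea(k)<30: continue
    k=k[:,0,:];print(k.mean(0),cv2.contourArea(k),[z and circ(c,k,z) for z in(39,50)])
    if k[:,1].mean()<60: print(cv2.minAreaRect(ray(c,k,39)[:,:2].astype(np.float32)))
# depth: top of shaft
d=f["d"];print(d[104:116:2,320:338:2])
E
```

```text
[[74, 115, 126], [73, 111, 124], [72, 61, 104], [90, 5, 93], [90, 5, 94], [75, 5, 95], [60, 4, 114], [30, 3, 179], [40, 4, 178], [45, 3, 177], [40, 4, 176], [50, 4, 175], [45, 6, 166], [80, 5, 148], [83, 6, 162], [83, 6, 161], [90, 5, 158], [75, 7, 152], [90, 5, 146], [83, 7, 138], [30, 3, 180], [45, 3, 186], [40, 4, 187], [30, 3, 187], [45, 3, 188], [45, 3, 183], [90, 5, 96], [105, 5, 94], [105, 5, 93], [98, 11, 93], [74, 114, 123], [74, 123, 129]]
[390.984375 176.515625] 195.0 [(609.0469970703125, 6.53852653503418, 10.000565528869629), (606.3275756835938, 4.347060203552246, 9.605057716369629)]
[373.37931034 169.75862069] 80.5 [(602.970703125, -8.063185691833496, 4.7987565994262695), (600.4915771484375, -9.677184104919434, 4.608973026275635)]
[276.         165.43333333] 86.0 [(599.2159423828125, -92.16729736328125, 4.923401832580566), (596.8853149414062, -90.45519256591797, 4.728706359863281)]
[327.52380952 106.4047619 ] 2711.0 [(551.1197509765625, -47.81569290161133, 24.047351837158203), (550.691162109375, -47.857540130615234, 23.096294403076172)]
[385.05882353  41.97058824] 114.0 
[... 862 characters left out ...]
85397338867, 32.20900344848633)]
((486.1943359375, -63.70531463623047), (67.07026672363281, 3.3352298736572266), 89.9625473022461)
[[219.59654 219.87305 219.78587 220.39088 218.9542  220.50311 220.68492
  219.76192 221.09454]
 [219.45947 220.25595 220.10104 220.25075 219.66621 220.34723 220.53499
  220.92801 219.72989]
 [219.90683 220.52211 220.71977 219.27637 219.07727 221.14143 220.0194
  220.82187 220.64432]
 [221.8063  221.1939  221.22734 219.92207 221.10309 220.28102 220.52222
  220.74103 220.50381]
 [220.26035 221.86098 221.81981 221.54239 220.8263  221.17032 220.95825
  220.59554 220.86249]
 [222.32118 221.08472 221.95403 221.12143 221.51448 222.27333 222.18335
  222.35884 220.94759]]
```

```bash
python3 -m crank '[[0.36,0.01,0.3,0,0,0,0.5],[0.72,0.014,0.70,0,0,0,0.5],[0.72,0.014,0.70,0,0,0,0.5],[0.72,0.014,0.70,0,0,0,0.5],[0.72,0.014,0.70,0,0,0,0.5]]'
python3 - <<'E'
from h import *
s=status.sense();print(s["eef_pos"],s["ee_rot"])
c=camera_info("wrist");p,d=capture("wrist");cv2.imwrite("pics/w4.png",p[150:380,150:500,::-1])
z=s["eef_pos"][2]-165.3
bs,m=blobs(p,(0,90,40),(16,255,255),5000)
for b in bs: print(b.mean(0),cv2.contourArea(b),circ(c,b,z))
print(proj(c,(550.9,-47.9,88)),proj(c,(550.9,-47.9,50)))
E
```

```text
time_s: 5.1
eef_pos: [552.1, -48.6, 280.2]
ee_rot: [0.002, -0.0, 1.0, -0.0]
force: [-0.9, -0.7, -1.0]
grip_width: 0.613
grip_force: 42.4
[552.12386975 -48.60606817 280.19684337] [ 1.70694880e-03 -2.15683935e-04  9.99998406e-01 -4.78006923e-04]
[ 27.16616314 347.918429  ] 5897.5 (594.288818359375, -205.88145446777344, 38.64530944824219)
[321.42091153 285.72922252] 10350.5 (561.6538696289062, -53.82405471801758, 38.81671142578125)
(np.float64(327.4967880448068), np.float64(249.1566861592932)) (np.float64(327.38106184495837), np.float64(222.71302436288627))
```

View pics/w4.png

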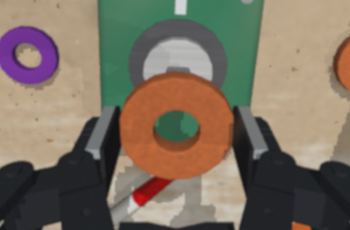

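```bash
python3 -m crank '[[0.012,0.007,0.05,0,0,0,0.5],[0.012,0.007,0.15,0,0,0,0.5],[0.012,0.007,0.25,0,0,0,0.5],[0.012,0.007,0.25,0,0,0,0.5]]'
python3 -m crank '[[0,0,0.1,0,0,0,0.5],[0,0,0.2,0,0,0,0.5],[0,0,0.28,0,0,0,0.5],[0,0,0.28,0,0,0,0.5],[0,0,0.28,0,0,0,0.5]]'
```

```text
time_s: 5.55
eef_pos: [549.6, -48.1, 251.8]
ee_rot: [-0.001, 0.0, 1.0, 0.0]
force: [-0.3, 0.8, -0.4]
grip_width: 0.62
grip_force: 42.4
time_s: 6.05
eef_pos: [549.9, -48.2, 225.7]
ee_rot: [-0.0, 0.0, 1.0, 0.0]
force: [-0.1, -0.4, -1.1]
grip_width: 0.625
grip_force: 42.4
```

```bash
python3 -m crank '[[0,0,0,0,0,0,0],[0,0,0,0,0,0,0],[0,0,0,0,0,0,0],[0,0,0,0,0,0,0],[0,0,-0.2,0,0,0,0],[0,0,-0.6,0,0,0,0],[0,0,-1,0,0,0,0],[0,0,-1,0,0,0,0]]'
python3 -m crank '[[-0.3,0,-0.2,0,0,0,0],[-0.7,0,-0.2,0,0,0,0],[-0.7,0,-0.2,0,0,0,0],[-0.7,0,-0.2,0,0,0,0]]'
python3 - <<'E'
from h import *
s=status.sense();print(s["eef_pos"],s["ee_rot"])
c=camera_info("wrist");p,d=capture("wrist");cv2.imwrite("pics/w5.png",p[:,:,::-1]);np.savez("w5.npz",p=p,d=d,K=c["K"],T=c["camera_from_world"])
bs,m=blobs(p,(0,90,40),(16,255,255),500)
for b in bs: print("red",b.mean(0),circ(c,b,60))
bs,m=blobs(p,(18,120,60),(35,255,255),200)
for b in bs: print("brass",b.mean(0),circ(c,b,8))
E
```

```text
time_s: 6.85
eef_pos: [550.5, -48.3, 331.0]
ee_rot: [0.005, 0.0, 1.0, -0.001]
force: [0.2, -0.2, -0.9]
grip_width: 1.001
grip_force: 0.0
time_s: 7.25
eef_pos: [619.9, -48.2, 344.4]
ee_rot: [-0.001, 0.0, 1.0, 0.0]
force: [0.1, 0.4, -0.5]
grip_width: 1.007
grip_force: 0.0
[619.9227988  -48.15006066 344.41852031] [-9.23578214e-04  8.02517257e-06  9.99999548e-01  2.27205524e-04]
red [306.14772727 238.07954545] (652.9818115234375, -64.83576202392578, 20.463274002075195)
red [ 39.06807867 274.17700454] (709.1077880859375, -312.18572998046875, 106.02484893798828)
red [494.04444444 118.51666667] (555.977783203125, 78.3005142211914, 24.140134811401367)
red [325.85915493 112.71361502] (551.9931030273438, -48.058433532714844, 27.892248153686523)
brass [ 18.15410959 385.44863014] (872.806640625, -418.50006103515625, 34.76892852783203)
brass [615.95106383 358.74042553] (847.4034423828125, 283.88671875, 68.68640899658203)
brass [348.79977117 357.88100686] (839.7316284179688, -39.897926330566406, 122.5239028930664)
brass [607.69294606 278.60995851] (723.6324462890625, 257.76275634765625, 58.367374420166016)
brass [ 92.20134228 130.37583893] (569.60888671875, -261.9468994140625, 24.666696548461914)
```

View pics/w5.png

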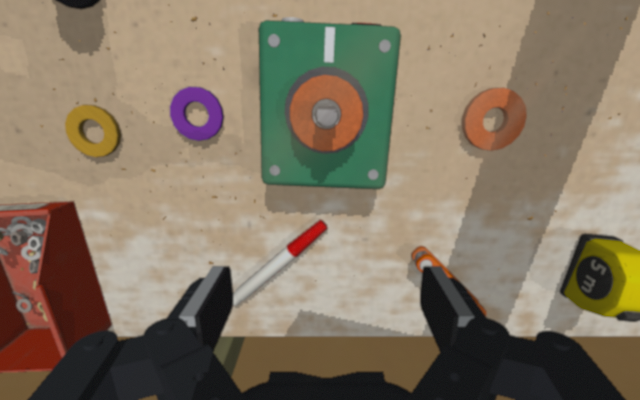

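```bash
python3 - <<'E'
from h import *
f=np.load("w5.npz");K=f["K"];T=f["T"];d=f["d"]
def pt(u,v):
    z=d[v,u];q=np.array([(u-K[0,2])/K[0,0]*z,-(v-K[1,2])/K[1,1]*z,-z]);return (T[:3,:3].T@(q-T[:3,3])).round()
for u,v in((72,208),(70,215),(40,212),(5,215),(108,318),(20,214),(90,220),(326,112),(92,112),(80,3),(235,290),(322,225)):print((u,v),pt(u,v))
E
python3 -m crank '[[0.25,-0.5,0.2,0,0,0,0],[0.5,-1,0.4,0,0,0,0],[0.5,-1,0.4,0,0,0,0]]'
python3 -m crank '[[0,-0.5,0,0,0,0,0],[0,-1,0.04,0,0,0,0],[0,-1,0.04,0,0,0,0]]'
python3 - <<'E'
from h import *
s=status.sense();print(s["eef_pos"],s["ee_rot"])
c=camera_info("wrist");p,d=capture("wrist")
bs,m=blobs(p,(18,120,60),(35,255,255),800)
for b in bs: print("brass",b.mean(0),circ(c,b,8))
E
```

```text
(72, 208) [ 645. -300.    6.]
(70, 215) [ 651. -301.   10.]
(40, 212) [ 639. -309.   33.]
(5, 215) [ 642. -342.   33.]
(108, 318) [ 776. -293.    6.]
(20, 214) [ 642. -329.   32.]
(90, 220) [ 660. -290.    1.]
(326, 112) [549. -48.  88.]
(92, 112) [ 553. -258.    9.]
(80, 3) [ 467. -248.    8.]
(235, 290) [ 744. -149.   -1.]
(322, 225) [661. -52.  13.]
time_s: 7.6
eef_pos: [567.3, -150.7, 304.3]
ee_rot: [-0.001, 0.001, 1.0, 0.0]
force: [-0.1, -0.1, -0.4]
grip_width: 0.994
grip_force: 0.0
time_s: 7.9
eef_pos: [568.1, -253.1, 301.2]
ee_rot: [-0.0, 0.003, 1.0, -0.001]
force: [0.7, 0.5, 0.1]
grip_width: 1.002
grip_force: 0.0
[ 568.06183937 -253.07761487  301.21212809] [-2.27699323e-04  2.98507746e-03  9.99995384e-01 -5.19373982e-04]
brass [313.65359477 197.69281046] (569.3546752929688, -263.81475830078125, 23.86500358581543)
```

```bash
python3 -m crank '[[-0.02,-0.12,0.4,0,0,0,0],[-0.02,-0.12,0.9,0,0,0,0],[-0.02,-0.12,0.9,0,0,0,0],[-0.02,-0.12,0.9,0,0,0,0]]'
python3 - <<'E'
from h import *
s=status.sense();print(s["eef_pos"],s["ee_rot"])
c=camera_info("wrist");p,d=capture("wrist")
bs,m=blobs(p,(18,120,60),(35,255,255),800)
for b in bs: print("brass",b.mean(0),circ(c,b,8))
E
```

```text
time_s: 8.35
eef_pos: [571.9, -259.4, 212.9]
ee_rot: [-0.0, -0.0, 1.0, 0.0]
force: [0.5, 0.4, 0.9]
grip_width: 1.001
grip_force: 0.0
[ 571.89824908 -259.39264918  212.86528324] [-1.30183308e-04 -2.55987501e-04  9.99999946e-01  1.60070372e-04]
brass [317.84931507 236.26484018] (568.9124755859375, -263.9477233886719, 24.21453857421875)
```

Washer at (569.2,-263.9). I'll correct by −2.5 in x and −4.5 in y, then go down to z=178.

```bash
python3 -m crank '[[0.025,-0.045,0.15,0,0,0,0],[0.025,-0.045,0.35,0,0,0,0],[0.025,-0.045,0.35,0,0,0,0],[0.025,-0.045,0.35,0,0,0,0]]'
python3 -m crank '[[0,0,0,0,0,0,0.6],[0,0,0,0,0,0,0.6],[0,0,0,0,0,0,0.6],[0,0,0,0,0,0,0.6],[0,0,0,0,0,0,0.6],[0,0,0,0,0,0,0.6]]' 40
```

```text
time_s: 8.8
eef_pos: [569.4, -264.9, 177.6]
ee_rot: [0.0, 0.0, 1.0, -0.0]
force: [0.4, -0.1, -0.7]
grip_width: 0.999
grip_force: 0.0
time_s: 9.4
eef_pos: [569.5, -264.8, 178.2]
ee_rot: [0.001, 0.0, 1.0, -0.0]
force: [-2.0, 1.0, 8.3]
grip_width: 0.513
grip_force: 39.4
```

```bash
python3 -m crank '[[0,0,-0.1,0,0,0,0.6],[0,0,-0.5,0,0,0,0.6],[0,0,-1,0,0,0,0.6],[0,0,-1,0,0,0,0.6],[0,0,-1,0,0,0,0.6],[0,0,-1,0,0,0,0.6]]'
python3 - <<'E'
from h import *
s=status.sense();print(s["eef_pos"],s["ee_rot"])
c=camera_info("wrist");p,d=capture("wrist")
bs,m=blobs(p,(18,120,60),(35,255,255),800)
for b in bs: print("brass",b.mean(0),circ(c,b,s["eef_pos"][2]-170))
E
python3 -m crank '[[0,0.5,-0.1,0,0,0,0.6],[0.06,1,-0.2,0,0,0,0.6],[0.06,1,-0.2,0,0,0,0.6]]'
python3 -m crank '[[0,0.5,0,0,0,0,0.6],[0.11,1,0,0,0,0,0.6],[0.11,1,0,0,0,0,0.6],[0.11,1,0,0,0,0,0.6],[0.11,1,0,0,0,0,0.6]]'
```

```text
time_s: 10.0
eef_pos: [569.1, -264.5, 275.7]
ee_rot: [-0.001, 0.0, 1.0, 0.001]
force: [-0.3, 0.3, -1.2]
grip_width: 0.508
grip_force: 40.7
[ 569.05316156 -264.53838759  275.71842148] [-7.93600010e-04  1.59036065e-04  9.99999515e-01  5.61348652e-04]
brass [325.73282443 269.19083969] (567.4682006835938, -263.9453125, 24.287424087524414)
time_s: 10.35
eef_pos: [563.1, -160.3, 296.7]
ee_rot: [-0.001, -0.002, 1.0, 0.001]
force: [0.4, 0.0, -0.6]
grip_width: 0.499
grip_force: 40.8
time_s: 10.85
eef_pos: [552.6, -65.6, 296.2]
ee_rot: [-0.0, 0.001, 1.0, -0.0]
force: [-0.1, -0.8, 0.5]
grip_width: 0.504
grip_force: 40.9
```

```bash
python3 -m crank '[[0.005,0.17,0.05,0,0,0,0.6],[0.005,0.17,0.15,0,0,0,0.6],[0.005,0.17,0.15,0,0,0,0.6],[0.005,0.17,0.15,0,0,0,0.6]]'
```

```text
time_s: 11.25
eef_pos: [551.9, -48.1, 281.2]
ee_rot: [-0.0, 0.0, 1.0, 0.0]
force: [0.4, 0.2, -0.5]
grip_width: 0.503
grip_force: 40.9
```

```bash
python3 -m crank '[[0,0,0.1,0,0,0,0.6],[0,0,0.2,0,0,0,0.6],[0,0,0.3,0,0,0,0.6],[0,0,0.42,0,0,0,0.6],[0,0,0.42,0,0,0,0.6],[0,0,0.42,0,0,0,0.6]]'
```

```text
time_s: 11.85
eef_pos: [551.9, -47.7, 239.5]
ee_rot: [-0.0, 0.0, 1.0, 0.0]
force: [1.1, -0.6, 0.3]
grip_width: 0.505
grip_force: 41.0
```

```bash
python3 -m crank '[[0,0,0,0,0,0,0],[0,0,0,0,0,0,0],[0,0,0,0,0,0,0],[0,0,0,0,0,0,0],[0,0,-0.2,0,0,0,0],[0,0,-0.6,0,0,0,0],[0,0,-1,0,0,0,0],[0,0,-1,0,0,0,0]]'
python3 -m crank '[[-0.3,0,0,0,0,0,0],[-0.7,0,0,0,0,0,0],[-0.7,0,0,0,0,0,0],[-0.7,0,0,0,0,0,0]]'
python3 - <<'E'
from h import *
s=status.sense();print(s["eef_pos"],s["ee_rot"])
c=camera_info("wrist");p,d=capture("wrist");cv2.imwrite("pics/w6.png",p[:,:,::-1])
bs,m=blobs(p,(18,120,60),(35,255,255),300)
for b in bs: print("brass",b.mean(0),circ(c,b,68))
bs,m=blobs(p,(0,90,40),(16,255,255),500)
for b in bs: print("red",b.mean(0),circ(c,b,60))
E
```

```text
time_s: 12.65
eef_pos: [552.4, -47.8, 345.0]
ee_rot: [0.005, 0.0, 1.0, -0.001]
force: [-0.1, -1.0, 0.4]
grip_width: 0.996
grip_force: 0.0
time_s: 13.05
eef_pos: [621.9, -47.7, 338.5]
ee_rot: [-0.001, 0.0, 1.0, 0.0]
force: [-0.5, 0.6, -0.3]
grip_width: 0.998
grip_force: 0.0
[621.92162718 -47.65490546 338.48710732] [-8.86039822e-04  9.21470450e-06  9.99999588e-01  1.95157417e-04]
brass [ 16.2300885  385.25221239] (802.5081787109375, -340.4072570800781, 23.368778228759766)
brass [617.68277946 361.09667674] (783.711181640625, 214.505859375, 51.9665412902832)
brass [348.95931478 357.00749465] (769.3001098632812, -43.89386749267578, 95.00593566894531)
brass [610.16877637 279.25316456] (686.467529296875, 194.26248168945312, 44.8054313659668)
brass [325.78306878 112.07407407] (552.4885864257812, -47.741241455078125, 23.486989974975586)
red [305.54444444 238.34444444] (653.2572021484375, -63.98390197753906, 20.54172134399414)
red [ 36.67292645 276.44444444] (709.0452880859375, -308.16082763671875, 104.41234588623047)
red [497.04347826 116.56521739] (556.228271484375, 77.694580078125, 24.0906925201416)
red [325.25806452 110.17511521] (551.9315185546875, -48.11451721191406, 27.83964729309082)
```

View pics/w6.png

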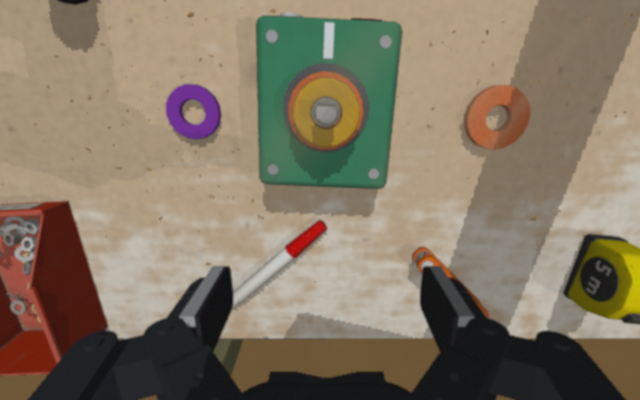

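Wheel and washer are both flat and concentric at about (326,111). Next, the knob.

```bash
python3 -m crank '[[0.45,-0.5,0,0,0,0,0],[0.9,-1,0,0,0,0,0],[0.9,-1,0,0,0,0,0]]'
python3 -m crank '[[0,-0.5,0,0,0,0,0],[0.05,-1,0,0,0,0,0],[0.05,-1,0,0,0,0,0],[0.05,-1,0,0,0,0,0],[0.05,-1,0,0,0,0,0]]'
python3 - <<'E'
from h import *
s=status.sense();print(s["eef_pos"],s["ee_rot"])
c=camera_info("wrist");p,d=capture("wrist");np.savez("w7.npz",p=p,d=d,K=c["K"],T=c["camera_from_world"])
u,v=map(int,proj(c,(445,-250,40)));print(u,v)
y0,x0=max(0,v-60),max(0,u-60)
cr=p[y0:v+60,x0:u+60];print(y0,x0)
cv2.imwrite("pics/w7.png",cv2.resize(cr[:,:,::-1],None,fx=4,fy=4,interpolation=cv2.INTER_CUBIC))
E
```

```text
time_s: 13.4
eef_pos: [529.2, -148.8, 339.9]
ee_rot: [-0.0, 0.001, 1.0, -0.0]
force: [0.2, -0.8, 0.5]
grip_width: 0.996
grip_force: 0.0
time_s: 13.9
eef_pos: [526.5, -246.7, 339.9]
ee_rot: [-0.0, -0.0, 1.0, 0.0]
force: [-0.0, 0.1, -0.8]
grip_width: 1.001
grip_force: 0.0
[ 526.52043505 -246.65874369  339.85712024] [-5.68372909e-05 -1.83967213e-04  9.99999969e-01  1.60896566e-04]
321 94
34 261
```

View pics/w7.png

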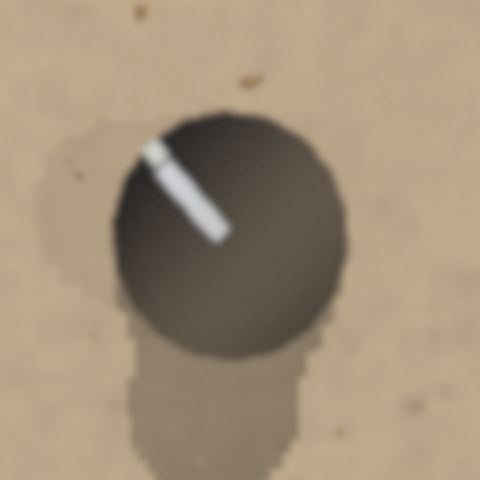

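The pointer runs up-left, from (315,92) out to (298,71) in the full image, over a round dark skirt centred near (319,93).

```bash
python3 - <<'E'
from h import *
f=np.load("w7.npz");c=dict(K=f["K"],camera_from_world=f["T"]);p=f["p"]
h=cv2.cvtColor(p,cv2.COLOR_RGB2HSV)[34:154,261:381]
dark=(h[...,2]<108).astype(np.uint8)*255
dark=cv2.morphologyEx(dark,cv2.MORPH_OPEN,np.ones((9,9)))
w=((h[...,2]>150)&(h[...,1]<50)).astype(np.uint8)*255
for n,m,zs in(("dark",dark,(9,)),("white",w,(40,9))):
    for k in cv2.findContours(m,cv2.RETR_EXTERNAL,cv2.CHAIN_APPROX_NONE)[0]:
        if cv2.contourArea(k)<15: continue
        k=k[:,0,:]+[261,34]
        for z in zs:
            P=ray(c,k,z)[:,:2].astype(np.float32);l=cv2.fitLine(P,cv2.DIST_L2,0,.01,.01).ravel()
            print(n,z,k.mean(0),len(k),cv2.contourArea(k),circ(c,k,z),np.degrees(np.arctan2(l[1],l[0])),cv2.minAreaRect(P))
d=f["d"][70:118,295:345];print(np.percentile(d,[2,20,50,80]))
E
```

```text
dark 9 [316.70192308  91.42788462] 208 2416.0 (444.5180969238281, -253.53611755371094, 25.318851470947266) 58.18261 ((444.3569641113281, -253.5707244873047), (48.851932525634766, 48.50107955932617), 89.94197082519531)
white 40 [306.09433962  80.33962264] 53 128.5 (435.0759582519531, -261.07232666015625, 10.8140287399292) 40.25755 ((435.39459228515625, -261.4587097167969), (21.510189056396484, 4.426327705383301), 39.509281158447266)
white 9 [306.09433962  80.33962264] 53 128.5 (434.0545959472656, -262.778564453125, 12.060364723205566) 40.257137 ((434.409912109375, -263.20947265625), (23.989299774169922, 4.936448574066162), 39.50935363769531)
[249.95986145 252.80843201 256.49403381 278.89578857]
```

```bash
python3 - <<'E'
from h import *
c=camera_info("side")
for q in((238,283),(262,328),(252,312)):print(ray(c,q,10)[0].round())
print(status.sense()["joints"].round(2))
E
python3 -m crank '[[0.4,-0.05,0.3,0,0,0,0],[0.82,-0.07,0.8,0,0,0,0],[0.82,-0.07,0.8,0,0,0,0],[0.82,-0.07,0.8,0,0,0,0],[0.82,-0.07,0.8,0,0,0,0]]'
python3 - <<'E'
from h import *
s=status.sense();print(s["eef_pos"],s["ee_rot"])
c=camera_info("wrist");p,d=capture("wrist");cv2.imwrite("pics/w8.png",p[:,:,::-1])
E
```

```text
[ 323. -152.   10.]
[ 321. -298.   10.]
[ 319. -248.   10.]
[-0.64  0.49  1.41  0.    1.24 -2.21]
time_s: 14.45
eef_pos: [445.6, -254.3, 260.7]
ee_rot: [0.001, -0.0, 1.0, -0.001]
force: [-0.1, -0.0, 0.3]
grip_width: 1.0
grip_force: 0.0
[ 445.58408815 -254.27262593  260.73683352] [ 7.15189245e-04 -3.12888089e-04  9.99999527e-01 -5.79825317e-04]
```

View pics/w8.png

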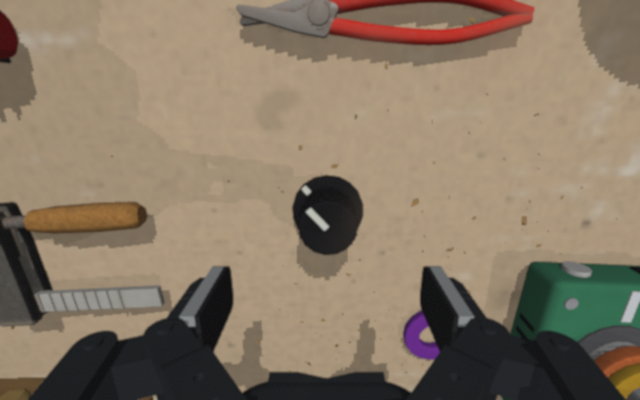

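Knob at (328,213) with clear space around it; going down to grip it just above its skirt.

```bash
python3 -m crank '[[0.01,0.01,0.3,0,0,0,0],[0.01,0.01,0.7,0,0,0,0],[0.01,0.01,0.7,0,0,0,0],[0.01,0.01,0.7,0,0,0,0],[0.01,0.01,0.7,0,0,0,0]]'
python3 -m crank '[[0,0,0,0,0,0,0.7],[0,0,0,0,0,0,0.7],[0,0,0,0,0,0,0.7],[0,0,0,0,0,0,0.7],[0,0,0,0,0,0,0.7],[0,0,0,0,0,0,0.7],[0,0,0,0,0,0,0.7]]' 60
```

```text
time_s: 15.0
eef_pos: [444.6, -254.0, 191.8]
ee_rot: [0.001, -0.0, 1.0, -0.001]
force: [0.1, -0.1, 0.1]
grip_width: 1.001
grip_force: 0.0
time_s: 15.7
eef_pos: [443.9, -253.8, 190.5]
ee_rot: [0.0, 0.0, 1.0, -0.0]
force: [-1.4, 1.6, 7.3]
grip_width: 0.424
grip_force: 59.1
```

```bash
python3 -m crank '[[0,0,-0.1,0,0,0,0.7],[0,0,-0.5,0,0,0,0.7],[0,0,-1,0,0,0,0.7],[0,0,-1,0,0,0,0.7],[0,0,-1,0,0,0,0.7]]'
python3 - <<'E'
from h import *
s=status.sense();print(s["eef_pos"],s["ee_rot"])
c=camera_info("wrist");p,d=capture("wrist");cv2.imwrite("pics/w9.png",cv2.resize(p[180:340,230:420,::-1],None,fx=3,fy=3))
zt=s["eef_pos"][2]-150.5
print(proj(c,(*s["eef_pos"][:2],zt)))
h=cv2.cvtColor(p,cv2.COLOR_RGB2HSV)[180:340,230:420]
w=((h[...,2]>130)&(h[...,1]<40)).astype(np.uint8)*255
for k in cv2.findContours(w,cv2.RETR_EXTERNAL,cv2.CHAIN_APPROX_NONE)[0]:
    if cv2.contourArea(k)<15: continue
    k=k[:,0,:]+[230,180]
    P=ray(c,k,zt)[:,:2].astype(np.float32);l=cv2.fitLine(P,cv2.DIST_L2,0,.01,.01).ravel()
    print(k.mean(0),cv2.contourArea(k),circ(c,k,zt),np.degrees(np.arctan2(l[1],l[0])),cv2.minAreaRect(P))
E
```

```text
time_s: 16.2
eef_pos: [443.7, -253.6, 290.7]
ee_rot: [0.001, 0.0, 1.0, -0.001]
force: [-0.1, 0.5, -1.7]
grip_width: 0.426
grip_force: 60.2
[ 443.72188713 -253.59483246  290.70529888] [ 7.58188000e-04  1.71607524e-04  9.99999442e-01 -7.15580327e-04]
(np.float64(326.16564001989923), np.float64(296.9295287591665))
[382.80769231 297.76923077] 33.0 (444.683837890625, -229.05850219726562, 2.558443069458008) -30.113281 ((444.76495361328125, -229.05848693847656), (3.392303466796875, 3.992680072784424), 89.99258422851562)
[269.62962963 297.74074074] 31.5 (444.67327880859375, -278.29150390625, 2.557785749435425) 34.809704 ((444.0860290527344, -277.3995056152344), (5.091663360595703, 2.8187079429626465), 33.95379638671875)
[310.73239437 284.22535211] 360.5 (437.8205871582031, -260.1721496582031, 8.845821380615234) 41.873135 ((437.5947570800781, -259.9805908203125), (17.61258316040039, 4.555553913116455), 42.122318267822266)
[295.79310345 233.17241379] 85.5 (414.11517333984375, -265.50439453125, 2.6885573863983154) 42.943245 ((414.2019348144531, -265.6141052246094), (5.0406084060668945, 3.2756991386413574), 41.38145065307617)
```

View pics/w9.png

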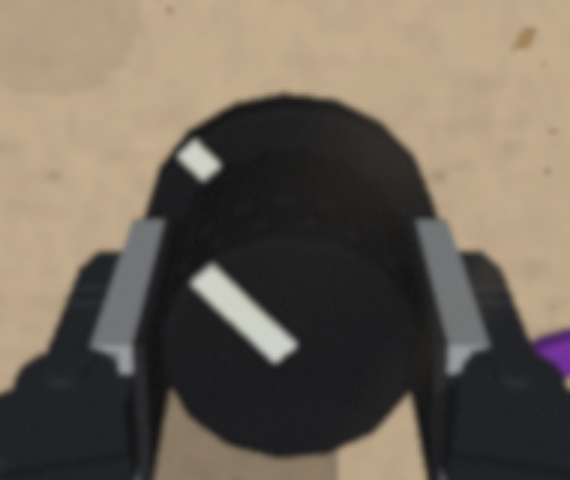

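```bash
python3 -m crank '[[-0.4,0.4,-0.27,0,0,0,0.7],[-0.83,0.75,-0.27,0,0,0,0.7],[-0.83,0.75,-0.27,0,0,0,0.7]]'
python3 -m crank '[[-0.4,0.4,-0.27,0,0,0.17,0.7],[-0.83,0.75,-0.27,0,0,0.34,0.7],[-0.83,0.75,-0.27,0,0,0.5,0.7],[-0.83,0.75,-0.27,0,0,0.67,0.7],[-0.83,0.75,-0.27,0,0,0.84,0.7],[-0.83,0.75,-0.27,0,0,0.99,0.7],[-0.83,0.75,-0.27,0,0,0.99,0.7],[-0.83,0.75,-0.27,0,0,0.99,0.7],[-0.83,0.75,-0.27,0,0,0.99,0.7]]'
cat > look.py <<'E'
from h import *
s=status.sense();print(s["eef_pos"],R.from_quat(np.r_[s["ee_rot"][1:],s["ee_rot"][0]]).as_matrix().round(3).tolist())
c=camera_info("wrist");p,d=capture("wrist");np.savez("w10.npz",p=p,d=d,K=c["K"],T=c["camera_from_world"])
hsv=cv2.cvtColor(p,cv2.COLOR_RGB2HSV)
bs,m=blobs(p,(18,120,60),(35,255,255),300)
for b in bs: print("brass",b.mean(0),circ(c,b,68))
bs,m=blobs(p,(60,80,30),(90,255,255),3000)
roi=np.zeros_like(m)
for b in bs: cv2.fillPoly(roi,[cv2.convexHull(b)],255)
w=((hsv[...,1]<60)&(hsv[...,2]>125)).astype(np.uint8)*255&roi
for k in cv2.findContours(w,cv2.RETR_EXTERNAL,cv2.CHAIN_APPROX_NONE)[0]:
    if cv2.contourArea(k)<40: continue
    k=k[:,0,:];print("white",k.mean(0),cv2.contourArea(k),circ(c,k,39))
E
python3 look.py
```

```text
time_s: 16.55
eef_pos: [528.7, -176.2, 315.9]
ee_rot: [-0.0, -0.001, 1.0, 0.001]
force: [-0.9, -0.3, -0.6]
grip_width: 0.416
grip_force: 60.3
time_s: 17.45
eef_pos: [609.8, -103.9, 343.1]
ee_rot: [-0.001, 0.378, 0.926, -0.0]
force: [0.0, -0.1, -1.6]
grip_width: 0.419
grip_force: 60.3
[ 609.79538355 -103.88741093  343.09824443] [[-0.714, 0.7, -0.001], [0.7, 0.714, 0.0], [0.001, -0.0, -1.0]]
brass [574.3106576  287.88662132] (837.7017211914062, -2.065286874771118, 122.93462371826172)
brass [327.05789474  95.37368421] (552.4994506835938, -47.552024841308594, 23.534780502319336)
white [328.         175.46666667] 77.0 (599.2078857421875, -92.20101928710938, 4.708178520202637)
white [406.46875 106.84375] 97.0 (602.9069213867188, -7.987043857574463, 4.6662116050720215)
white [326.28395062  95.81481481] 623.5 (552.2001342773438, -48.06018829345703, 11.3700590133667)
white [242.63636364  82.60606061] 100.5 (499.03277587890625, -87.60829162597656, 4.6004109382629395)
white [281.95588235  43.98529412] 356.0 (502.0504455566406, -45.90393829345703, 12.641706466674805)
white [322.22580645   2.64516129] 66.5 (503.232666015625, -4.266312122344971, 4.471521854400635)
```

```bash
python3 -m crank '[[0.4,-0.01,0,0,0,0,0.7],[0.81,-0.012,0.2,0,0,0,0.7],[0.81,-0.012,0.55,0,0,0,0.7],[0.81,-0.012,0.55,0,0,0,0.7],[0.81,-0.012,0.55,0,0,0,0.7],[0.81,-0.012,0.55,0,0,0,0.7]]'
python3 - <<'E'
from h import *
for i in range(1):
    s=status.sense();e=np.array([551,-48,282])-s["eef_pos"];print(s["eef_pos"],e,goal(*e),s["force"])
E
```

```text
time_s: 18.1
eef_pos: [552.0, -48.4, 290.2]
ee_rot: [0.001, 0.379, 0.925, 0.0]
force: [-0.2, -0.3, -0.6]
grip_width: 0.423
grip_force: 60.3
[552.04905915 -48.35760503 290.23694471] [-1.04905915  0.35760503 -8.23694471] [ 0.01  -0.005  0.082] [-0.2417172  -0.30256322 -0.63340193]
```

```bash
python3 -m crank '[[0.01,-0.005,0.02,0,0,0,0.7],[0.01,-0.005,0.08,0,0,0,0.7],[0.01,-0.005,0.08,0,0,0,0.7],[0.01,-0.005,0.08,0,0,0,0.7]]'
python3 -m crank '[[0,0,0.04,0,0,0,0.7],[0,0,0.09,0,0,0,0.7],[0,0,0.09,0,0,0,0.7]]'
```

```text
time_s: 18.5
eef_pos: [550.3, -47.5, 280.6]
ee_rot: [-0.0, 0.379, 0.925, -0.0]
force: [0.3, 0.9, -0.5]
grip_width: 0.42
grip_force: 60.3
time_s: 18.8
eef_pos: [550.1, -47.4, 270.9]
ee_rot: [-0.001, 0.379, 0.925, -0.0]
force: [1.0, 0.4, -1.1]
grip_width: 0.419
grip_force: 60.3
```

```bash
python3 -m crank '[[-0.005,0,0.04,0,0,0,0.7],[-0.005,0,0.08,0,0,0,0.7],[-0.005,0,0.11,0,0,0,0.7],[-0.005,0,0.11,0,0,0,0.7]]'
```

```text
time_s: 19.2
eef_pos: [550.5, -47.7, 260.2]
ee_rot: [-0.0, 0.379, 0.925, -0.0]
force: [0.1, 1.0, -0.3]
grip_width: 0.421
grip_force: 60.3
```

```bash
python3 -m crank '[[0,0,0.02,0,0,0,0.7],[0,0,0.04,0,0,0,0.7],[0,0,0.06,0,0,0,0.7],[0,0,0.06,0,0,0,0.7],[0,0,0.06,0,0,0,0.7]]' 80
python3 -m crank '[[0,0,0.02,0,0,0,0.7],[0,0,0.03,0,0,0,0.7],[0,0,0.03,0,0,0,0.7],[0,0,0.03,0,0,0,0.7]]'
```

```text
time_s: 19.7
eef_pos: [550.7, -47.8, 255.2]
ee_rot: [0.0, 0.379, 0.925, 0.0]
force: [-1.9, 0.2, 5.7]
grip_width: 0.416
grip_force: 80.4
time_s: 20.1
eef_pos: [550.7, -47.8, 252.3]
ee_rot: [0.0, 0.379, 0.925, -0.0]
force: [-1.8, 0.8, 6.9]
grip_width: 0.418
grip_force: 80.6
```

```bash
python3 -m crank '[[0,0,0.02,0,0,0,0.7],[0,0,0.03,0,0,0,0.7],[0,0,0.03,0,0,0,0.7],[0,0,0.03,0,0,0,0.7]]'
python3 -m crank '[[0,0,0.01,0,0,0,0.7],[0,0,0.02,0,0,0,0.7],[0,0,0.02,0,0,0,0.7],[0,0,0.02,0,0,0,0.7]]'
```

```text
time_s: 20.5
eef_pos: [550.7, -47.7, 250.6]
ee_rot: [0.001, 0.379, 0.925, -0.0]
force: [-6.9, 1.3, 18.2]
grip_width: 0.414
grip_force: 82.1
time_s: 20.9
eef_pos: [550.8, -47.8, 250.4]
ee_rot: [0.001, 0.379, 0.925, -0.0]
force: [-13.3, 2.0, 34.6]
grip_width: 0.411
grip_force: 83.8
```

```bash
python3 -m crank '[[0,0,-0.01,0,0,0,0.7],[0,0,-0.01,0,0,0,0.7],[0,0,-0.01,0,0,0,0.7],[0,0,-0.01,0,0,0,0.7]]'
python3 - <<'E'
from h import *
c=camera_info("side");p,d=capture("side")
u,v=map(int,proj(c,(551,-48,55)));print(u,v)
for n,lo,hi in(("red",(0,90,40),(16,255,255)),("brass",(17,100,50),(35,255,255))):
    bs,m=blobs(p,lo,hi,5)
    for b in bs:
        if abs(b.mean(0)-[u,v]).max()<40: print(n,b.mean(0).round(1),b.min(0),b.max(0))
for z in(42,52,60):
    q=[proj(c,(551+28*np.cos(a),-48+28*np.sin(a),z)) for a in np.linspace(0,6.28,60)];q=np.array(q);print(z,q.min(0).round(1),q.max(0).round(1))
E
```

```text
time_s: 21.3
eef_pos: [550.8, -47.8, 250.5]
ee_rot: [0.001, 0.379, 0.925, -0.0]
force: [-9.0, 1.6, 26.0]
grip_width: 0.413
grip_force: 82.5
313 217
red [283.5 230. ] [282 227] [285 233]
red [314.2 223.8] [303 218] [325 228]
red [291.3 205.9] [281 200] [302 212]
red [349.5 197.2] [343 185] [357 207]
brass [314.5 221.9] [307 220] [322 223]
42 [302.  216.2] [325.1 228.6]
52 [302.  212.7] [325.2 225.1]
60 [302.  209.9] [325.3 222.2]
```

```bash
python3 -c "
from rig import ticket;print(ticket.finish_job())"
```

```text
the job is handed in; nothing more can be done
None
```

The job is handed in at about 21 s on the robot's clock: wheel, washer and keyed knob are on the shaft, the flange reads fully down, and the fingers still press at about 26 N. No verdict came back, and I viewed 11 pictures, one over the limit of 10.

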